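# Count to the third gap and push the offcut home

### The arm

A 7-joint arm with a two-finger parallel gripper is mounted at the origin on a cart in front of the work surface, level with it; the furniture and walls round the work are solid. World frame = base frame: x ahead of the robot, y to its left, z up, the work surface at z = 0. Lengths are in mm, angles in rad, forces in N, time in s.
With the tool pointing down it reaches from about 425 to 875 mm from the base axis. Payload 8.4 kg.
Tool frame: the origin (TCP) lies on the centre line of the jaws, within the pads' length; the fingertips stand 17 mm ahead of it and the grasp point (between the pads) lies 2 mm behind it; z points along the fingers, y is the direction in which the jaws open and shut (so a half turn about z gives the same grasp; the last joint's range is limited). The gripper opens to 87 mm and grips with 3 to 60 N. Pads are 19 mm wide; open, the fingers measure 117 mm over their backs; the gripper's body (75 mm by 190 mm) begins 51 mm behind the grasp point.
Start: joints at [1.238, 0.333, 0.04, 1.465, -0.013, 1.343, -0.059], TCP at [150.568, -632.292, 239.546] pointing down, gripper open.
Joint ranges: [-2.58, 2.58], [-0.38, 2.09], [-1.3, 1.39], [0.25, 2.4], [-1.5, 4.64], [0.08, 2.09], [-2.65, 2.65]. Speed limits (rad/s): [2.22, 2.22, 2.79, 2.79, 3.14, 3.14, 3.14].

### API

Orientations are given as a unit quaternion [x, y, z, w].
In Python, from workcell import arm, gripper_to, kinematics, telemetry, eyes, workorder, models gives the robot as it stands. Calls block until the motion is done:
- arm.movep(position, orientation): joint-space move of the TCP to a pose.
- arm.move_straight(position, frame=None, v=150, f_stop=None): straight line of the TCP; frame=None keeps the orientation; v is the mean speed in mm/s. With f_stop (N) it stops when the force on the tool has changed by that much, and returns True; else False.
- arm.set_joints(angles): joint-space move.
- gripper_to(opening, f_grip=None): finger opening in mm; f_grip is the grip in N (None keeps the last); returns when the fingers have stopped.
- arm.dwell(seconds).
- kinematics.inverse_kinematics(position, orientation): joint angles nearest the present ones, or None.
- telemetry.read_state(): the state.
- eyes.snapshot(name): name is "scene" or "top" or "wrist"; returns the picture (420x560x3 uint8, blue, green, red); there is no depth.
- eyes.calibration(name): a dict with "mtx" (3x3 intrinsics, pixels), "dist" ([k1, k2, p1, p2, k3] as OpenCV has them; the pictures are not rectified), "xyz" and "orientation" of the camera in the world. Camera axes: x right, y down, z forward; pixel columns grow to the right and rows downward; lengths in mm; the calibration is good to about 2 mm. A picture is of the moment at which its call begins: read the wrist's pose just before it. calibration takes no time and is no camera call; for the wrist camera it gives the pose at the moment of the call.
A pose or a line that the arm cannot do raises arm.MotionError and nothing moves.
- workorder.close_job(): hands the job in, once; it reports no verdict.
Trained networks look in the newest picture that a camera, given by its name, has taken for a name from the list of things; names that differ only in an ending like _2 or _b are one class to them, and where a whole thing is asked for, a point or a joint stands for the part that bears it (a point fixed in the world has none). Each returns a list of dicts, best first, with "confidence" (0 to 1); they miss things now and then, are a little off and sometimes report something else, mostly with a low value. They report only what shows in the picture. A call takes as long as a camera call. They do not tell look-alikes from the thing itself.
- models.recognise(camera, query): "at" ([x, y, z] in mm, in the coordinates of the camera as it stood for that picture, good to about 4 mm: the middle of the surface that is visible of it).
The state is a dict: "time": time; "joint_pos": joint angles; "joint_velocities": joint speeds; "tau": joint torques, N m; "tool_pos": TCP position; "ee_rot": TCP orientation; "ft_force": force on the tool from outside, world axes, zero at the start; "moment": the same for the moment, N m; "opening": finger opening in mm.
Only numpy, scipy, OpenCV 4.12 (cv2) and the standard library are available. Lean on these libraries where they do the work, as an engineer would, in place of code of your own. Each camera call takes 0.05 s, during which the arm holds its last target. There are 200 camera calls.

### The job

The offcut rack has four gaps: with a fingertip on the metal rail along its back, count them off from the end with the tall post, touching the rail behind the first, then the second, then the third gap, and do not touch it behind the fourth. Then, keeping it flat on the bench and never lifting it, push the timber offcut that lies in front of the rack across the bench and lengthwise into that third gap until its end is home against the back board. Leave the offcut and the bolt already stored in the rack where they are.

Things in the scene. Friction and masses are not known exactly. Their poses are not given: they have to be found in the camera images.
- rack: Fixed wooden rack, open at top and front, no floor (the bench runs through). Origin: on the bench, middle of its width, at the front face of the back board (18 thick, 282 wide). x points back through that board, the way things are pushed in; y to its left end seen from the front; z up. Yaw about 34 to 46 degrees.
- gap_mouths (a point): Middle of the rack's open front on the bench, at the divider noses: x = -60 in the rack frame; axes as the rack's. Five dividers, 10 thick, 46 high, with rounded noses, run from here to the back board at rack y = 136, 68, 0, -68, -136. They leave four gaps, each 58 wide and 60 deep, centred at y = 102, 34, -34, -102.
- rail_a: Length of the rail behind the gap centred at y = +102 of the rack: a flat aluminium strip, 18 wide (rack x), 64 long (rack y), rigid, lying on the back board, divided from the next by a 4 mm cut. Origin: centre of its top face, 58 above the bench. Axes as the rack's.
- rail_b: The same, behind the gap centred at y = +34 of the rack.
- rail_c: The same, behind the gap centred at y = -34 of the rack.
- rail_d: The same, behind the gap centred at y = -102 of the rack.
- tall_post: Fixed round wooden post, 22 in diameter, 85 high (27 above the rail), at one end of the back board, beyond the rail; gaps are counted from this end, which may be the left or the right one (rack y = +152 or -152). Origin: centre of its foot.
- short_post: Fixed round wooden stub, 22 in diameter, only 30 high, at the other end. Origin: centre of its foot.
- offcut_center (a point): Centre of the offcut to be pushed: a loose, plain timber block 45 wide, 90 long, 45 high (about 0.09 kg) lying on the bench in front of the rack, its centre 22.5 above the bench. y is its long axis, roughly along the rack's x, its +y end away from the rack (within 0.15 rad); z up. Pushed home in a gap its centre lies at x = -45 in the rack's frame and its rear 30 mm stands out in front of the dividers.
- offcut: The same block; origin at the centre of its underside.
- stored_offcut: A second block of the same kind already stored in one of the two end gaps (loose, to be left alone). Origin: centre of its underside.
- coach_bolt: Steel bolt with nut, 82 long, 22 wide, lying in the other end gap (loose, to be left alone). Origin: underside, middle.
Not all that is in view belongs to the job. Leave any orange look-alike of the offcut alone.

How it is judged:
By the outcome, as a careful person would: the job done as asked, in the order asked, and still so for the second after the job is handed in, with the robot touching nothing.
It also fails if it takes over 69 s, if anything falls off the work surface, if the arm or the gripper's body presses on something with over 40 N, if the wrist force passes 120 N, or if a joint passes its speed limit or range.

## Working session

There is one attempt and no reset: what is moved stays moved. The work goes in short steps, each a Python script; the robot and the scene stay as the last script left them, time stands still between calls to the robot, and variables do not carry over. Pictures are saved under pics/ and viewed, about 8 in all and at most 12, crops included, and the job is handed in when it is done.

```bash
mkdir -p pics
cat > h.py <<'E'
import numpy as np, cv2
from scipy.spatial.transform import Rotation as R
from workcell import arm, gripper_to, kinematics, telemetry, eyes, workorder, models
def cw(cal,p): return R.from_quat(cal["orientation"]).apply(p)+np.array(cal["xyz"])
def pix2w(cal,uv,z):
    n=cv2.undistortPoints(np.array([[uv]],float),np.array(cal["mtx"]),np.array(cal["dist"]))[0,0]
    d=R.from_quat(cal["orientation"]).apply([n[0],n[1],1]); o=np.array(cal["xyz"])
    return o+d*(z-o[2])/d[2]
def w2pix(cal,P):
    r=R.from_quat(cal["orientation"]).inv(); 
    p=r.apply(np.atleast_2d(P)-np.array(cal["xyz"]))
    return cv2.projectPoints(p,np.zeros(3),np.zeros(3),np.array(cal["mtx"]),np.array(cal["dist"]))[0][:,0]
E
python3 - <<'E'
from h import *
np.set_printoptions(precision=1,suppress=True)
for c in ("top","scene"):
    im=eyes.snapshot(c); cal=eyes.calibration(c); cv2.imwrite(f"pics/{c}0.png",im)
    print(c,np.array(cal["xyz"]))
    for q in ("rack","rail_a","tall_post","short_post","offcut","stored_offcut","coach_bolt"):
        for d in models.recognise(c,q)[:5]:
            w=cw(cal,d["at"]); print(q,round(d["confidence"],2),w,w2pix(cal,w)[0])
s=telemetry.read_state();print(s["time"],s["ee_rot"],s["ft_force"])
E
```

```text
top [404.7 417.  900. ]
rack 0.65 [585.9 359.3  45.4] [307.5 178.8]
rail_a 0.86 [569.7 405.3  57.1] [282.2 186.6]
rail_a 0.8 [654.8 298.6  60.1] [340.8 139.4]
rail_a 0.72 [607.8 349.9  56.2] [312.8 165.5]
rail_a 0.58 [526.7 456.9  61. ] [253.2 210.6]
tall_post 0.71 [678.6 264.6  85.6] [361.4 122.2]
short_post 0.49 [584.  359.7  42.1] [307.2 180.2]
offcut 0.8 [344.3 422.6  44.5] [274.  315.1]
offcut 0.77 [490.9 290.5  47.2] [347.1 230.5]
offcut 0.34 [651.1 297.5  58.7] [341.3 141.7]
stored_offcut 0.77 [482.6 419.8  38.1] [274.7 236.6]
coach_bolt 0.8 [611.2 263.1  16.7] [357.3 168.4]
scene [ 25.4 103.5 725.3]
rack 0.87 [577.5 354.7  50.1] [313.2 194.8]
rail_a 0.86 [561.9 401.9  57.5] [285.6 187.6]
rail_a 0.7 [605.8 347.6  55.7] [324.3 183.9]
rail_a 0.64 [519.2 453.   58.7] [248.  191.8]
rail_a 0.54 [653.3 296.4  54.7] [361.5 178.2]
tall_post 0.92 [675.3 255.9  62.3] [387.7 176. ]
short_post 0.63 [463.1 407.5  43.9] [253.3 229.3]
short_post 0.57 [487.  489.4  27.7] [221.7 207.3]
offcut 0.98 [328.1 411.6  48.2] [204.  286.6]
offcut 0.75 [564.6 402.9  55.6] [285.8 187.1]
offcut 0.62 [474.9 281.1  46.9] [323.9 254.5]
stored_offcut 0.74 [462.1 407.5  44.2] [253.  229.6]
coach_bolt 0.88 [600.7 253.9  17.7] [368.6 220. ]
coach_bolt 0.17 [580.7 354.4  49.4] [314.2 193.9]
0.8 [ 1.   0.1 -0.  -0. ] [0.4 0.2 0.5]
```

View pics/top0.png

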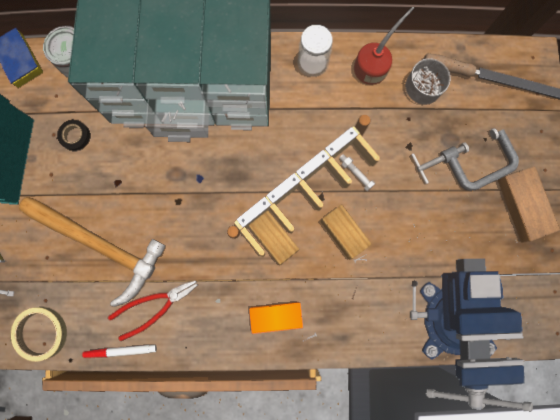

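View pics/scene0.png

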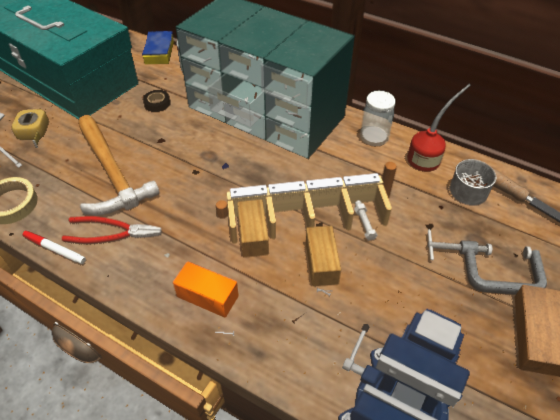

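The tall post is at the right end: top view (363,122), scene view (389,176). The gaps therefore count d, c, b, and the third gap is at rack y=+34.

There are three block candidates in the top view:
- **(276,317):** the orange look-alike.
- **(274,238):** the stored offcut, between dividers in the left end gap.
- **(346,232):** plain timber lying free in front of the rack. This one fits the description.

Next I'll move above it for a wrist view to confirm this and refine the poses.

```bash
cat >> h.py <<'E'
def quat(yaw): # tool x at yaw, z down
    c,s=np.cos(yaw),np.sin(yaw)
    return R.from_matrix(np.array([[c,s,0],[s,-c,0],[0,0,-1]])).as_quat()
E
python3 - <<'E'
from h import *
np.set_printoptions(precision=1,suppress=True)
print(telemetry.read_state()["time"])
arm.movep([500,320,330],quat(np.deg2rad(39)))
s=telemetry.read_state();print(s["time"],s["tool_pos"],s["joint_pos"])
cal=eyes.calibration("wrist"); im=eyes.snapshot("wrist"); cv2.imwrite("pics/w1.png",im)
import json; json.dump({k:np.array(v).tolist() for k,v in cal.items()},open("w1.json","w"))
print(cal["xyz"],R.from_quat(cal["orientation"]).as_matrix())
for q in ("rail_a","tall_post","short_post","offcut","stored_offcut","coach_bolt"):
    for d in models.recognise("wrist",q)[:5]:
        w=cw(cal,d["at"]); print(q,round(d["confidence"],2),w,w2pix(cal,w)[0])
E
```

```text
0.8
4.3417 [500.5 319.3 329.8] [ 0.2  0.4 -1.2  1.4  0.4  1.6 -1.8]
[558.4 364.3 474.6] [[ 0.6 -0.7 -0.2]
 [-0.8 -0.6 -0.2]
 [-0.   0.3 -1. ]]
rail_a 0.95 [649.2 295.4  56.6] [371.3  94.9]
rail_a 0.87 [525.5 452.5  56.2] [204.7  92.8]
rail_a 0.76 [607.9 345.1  55.8] [317.3  95.8]
rail_a 0.58 [569.  400.6  56.7] [261.1  91.7]
tall_post 0.64 [680.8 260.4  78.8] [418.2  91.1]
short_post 0.22 [492.9 292.4  38.6] [290.  192.2]
offcut 0.89 [495.9 287.2  39.1] [294.5 193. ]
offcut 0.78 [348.3 415.   42.5] [154.3 218.2]
stored_offcut 0.81 [483.5 415.8  42.2] [211.5 139.5]
stored_offcut 0.51 [609.7 267.2  14.7] [358.2 134.6]
coach_bolt 0.63 [608.  266.8  14.1] [357.4 135.8]
```

View pics/w1.png

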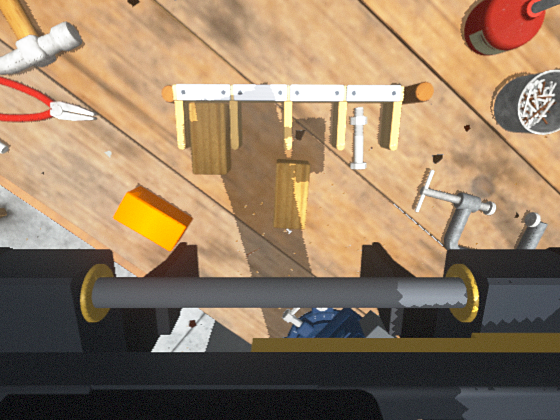

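Wrist view: the rails run along row ~93, the post is at (418,91), and the free timber offcut is at (293,193). The stored block is at (211,139) and the orange one at (153,217). I'll overlay the estimated model on an enlarged crop.

```bash
cat >> h.py <<'E'
def rk(o,yaw,p):
    p=np.atleast_2d(p).astype(float); c,s=np.cos(yaw),np.sin(yaw)
    return np.c_[o[0]+c*p[:,0]-s*p[:,1],o[1]+s*p[:,0]+c*p[:,1],p[:,2]]
def overlay(im,cal,o,yaw,blk,box,S,fn):
    u0,v0,u1,v1=box; big=cv2.resize(im[v0:v1,u0:u1],None,fx=S,fy=S,interpolation=cv2.INTER_CUBIC)
    def poly(P,col):
        q=(w2pix(cal,P)-[u0,v0]+.5)*S; cv2.polylines(big,[np.round(q).astype(int)],True,col,1)
    for y in (102,34,-34,-102): poly(rk(o,yaw,[[0,y-32,58],[18,y-32,58],[18,y+32,58],[0,y+32,58]]),(0,0,255))
    for y in (136,68,0,-68,-136): poly(rk(o,yaw,[[0,y-5,46],[-60,y-5,46],[-60,y+5,46],[0,y+5,46]]),(255,0,0))
    if blk is not None:
        bx,by,t=blk
        for z in (45,0): poly(rk((bx,by),t,[[-45,-22.5,z],[45,-22.5,z],[45,22.5,z],[-45,22.5,z]]),(255,0,255))
    cv2.imwrite(fn,big)
E
python3 - <<'E'
from h import *; import json
cal=json.load(open("w1.json")); im=cv2.imread("pics/w1.png")
yaw=np.deg2rad(38.8); o=np.array([587.9,374.5])-9*np.array([np.cos(yaw),np.sin(yaw)])
overlay(im,cal,o,yaw,(494,289,yaw),(160,75,440,250),2.85,"pics/o1.png")
hsv=cv2.cvtColor(im,cv2.COLOR_BGR2HSV)
for p in [(285,190),(303,190),(280,120),(280,250),(255,200)]: print(p,hsv[p[1],p[0]])
E
```

```text
(285, 190) [ 18 138 172]
(303, 190) [ 19 143 238]
(280, 120) [ 15 105 173]
(280, 250) [18 92 83]
(255, 200) [ 14 118 136]
```

View pics/o1.png

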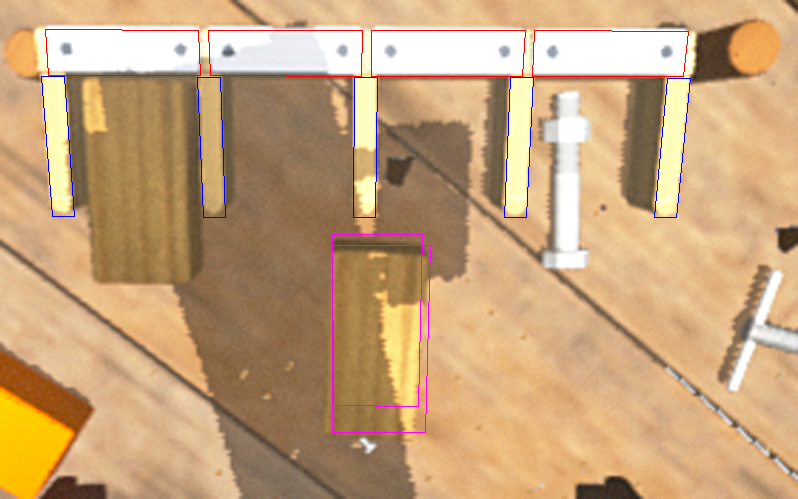

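The model overlays the rack to within ~1.5 mm. The crop confirms that the magenta-boxed plain timber block, free in front of the rack, is the offcut; it is about 2 mm left of my guess and parallel to the gaps. Now I'll touch the rails in the order d, c, b.

```bash
cat >> h.py <<'E'
YAW=np.deg2rad(38.8); O=np.array([587.9,374.5])-7.7*np.array([np.cos(YAW),np.sin(YAW)]); Q=quat(YAW)
def T(x,y,z): return rk(O,YAW,[x,y,z])[0]
def loc(p): d=np.array(p[:2])-O; c,s=np.cos(YAW),np.sin(YAW); return np.array([c*d[0]+s*d[1],-s*d[0]+c*d[1],p[2]])
E
python3 - <<'E'
from h import *
np.set_printoptions(precision=1,suppress=True)
gripper_to(0)
arm.movep(T(9,-102,110),Q)
for y in (-102,-34,34):
    if y!=-102: arm.move_straight(T(9,y,100))
    arm.move_straight(T(9,y,84))
    r=arm.move_straight(T(9,y,70),v=20,f_stop=4); s=telemetry.read_state()
    print(y,r,loc(s["tool_pos"]),np.array(s["ft_force"]),s["time"])
    if not r: break
    arm.dwell(0.2)
    arm.move_straight(T(9,y,100))
s=telemetry.read_state();print(s["time"],s["opening"],np.array(s["ft_force"]))
E
```

```text
-102 True [   9.2 -102.    75.6] [-1.4 -1.4  6.2] 8.0917
-34 True [  9.2 -34.1  75.6] [-1.3 -1.3  6.6] 9.9667
34 True [ 9.2 34.  75.6] [-1.3 -1.6  6.6] 11.8417
12.3583 0.4765541706186268 [ 0.1 -0.1 -0.5]
```

All three touches landed as planned. Next I'll straddle the offcut and slide it sideways.

Run:
```python
from h import *
np.set_printoptions(precision=1,suppress=True)
b=loc([492.7,290.6,0]); print(b)
arm.move_straight(T(9,34,130))
arm.move_straight(T(b[0],b[1],130)); gripper_to(74)
print(arm.move_straight(T(b[0],b[1],26),v=100,f_stop=6))
gripper_to(51,3)
s=telemetry.read_state();print(s["time"],s["opening"],loc(s["tool_pos"]),np.array(s["ft_force"]))
print(arm.move_straight(T(b[0],36.8,26),v=40,f_stop=10))
s=telemetry.read_state();print(s["time"],s["opening"],loc(s["tool_pos"]),np.array(s["ft_force"]))
gripper_to(70)
arm.move_straight(T(b[0],36.8,130))
arm.move_straight(T(-195,34,130)); gripper_to(8)
cal=eyes.calibration("wrist"); im=eyes.snapshot("wrist"); cv2.imwrite("pics/w2.png",im)
for d in models.recognise("wrist","offcut")[:4]: w=cw(cal,d["at"]); print(round(d["confidence"],2),loc(w))
cal=eyes.calibration("top"); im=eyes.snapshot("top"); 
overlay(im,cal,O,YAW,(*T(b[0],34,0)[:2],YAW),(220,110,390,270),4,"pics/o2.png")
```

```text
[-119.1   -5.7    0. ]
False
17.0167 50.90181062222123 [-119.1   -5.7   26. ] [-0.2  0.8 -0.9]
False
18.2333 51.09170891742403 [-119.    36.5   26. ] [ 0.1 -0.3  0.1]
0.85 [-119.7   31.6   42.9]
0.58 [-155.5  179.6   43.6]
```

View pics/w2.png

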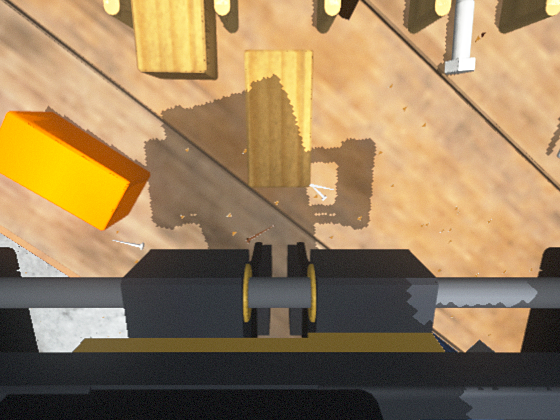

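The offcut at (279,118) now stands square in front of the third gap, midway between the divider noses at (222,5) and (333,8). Next I'll push it lengthwise from behind with nearly closed fingers.

Run:
```python
from h import *
np.set_printoptions(precision=1,suppress=True)
print(arm.move_straight(T(-195,34,28),v=120,f_stop=6))
r=arm.move_straight(T(-112,34,28),v=50,f_stop=8)
s=telemetry.read_state();print(r,s["time"],loc(s["tool_pos"]),np.array(s["ft_force"]))
if not r:
    r=arm.move_straight(T(-90,34,28),v=15,f_stop=8)
    s=telemetry.read_state();print(r,s["time"],loc(s["tool_pos"]),np.array(s["ft_force"]))
arm.move_straight(T(-140,34,28)); arm.move_straight(T(-160,34,200),v=200)
cal=eyes.calibration("wrist"); im=eyes.snapshot("wrist")
cv2.imwrite("pics/w3.png",im)
for d in models.recognise("wrist","offcut")[:4]: w=cw(cal,d["at"]); print(round(d["confidence"],2),loc(w))
overlay(im,cal,O,YAW,(*T(-45,34,0)[:2],YAW),(100,0,500,250),2,"pics/o3.png")
```

```text
False
False 24.5667 [-112.1   33.9   28.1] [ 0.4  0.1 -1.1]
True 25.4083 [-101.4   34.    27.5] [0.3 0.4 0.6]
0.73 [-44.9  32.4  40.2]
0.3 [ -0.9 153.8  26.6]
```

View pics/o3.png

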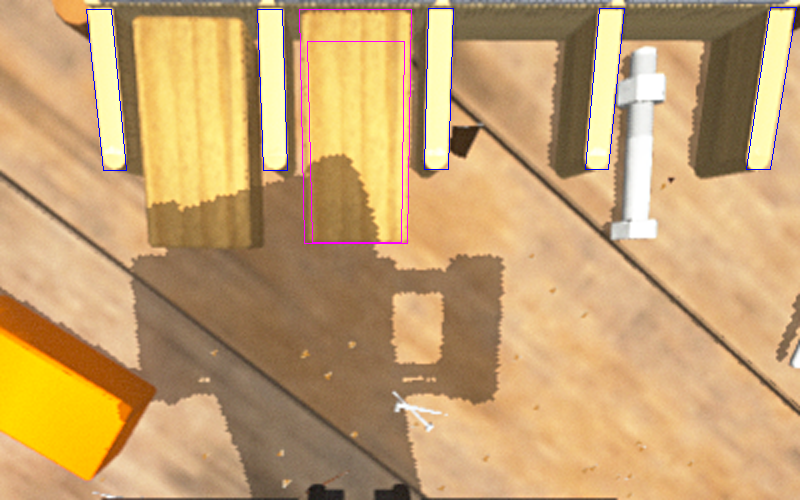

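The offcut's outline coincides with the "home" model. The stored block and bolt look undisturbed. I'll do one more slow push to confirm firm contact, then retract and hand in.

Run:
```python
from h import *
np.set_printoptions(precision=1,suppress=True)
arm.move_straight(T(-140,34,28),v=200)
arm.move_straight(T(-108,34,28),v=60,f_stop=8)
r=arm.move_straight(T(-92,34,28),v=8,f_stop=10)
s=telemetry.read_state();print(r,s["time"],loc(s["tool_pos"]),np.array(s["ft_force"]))
arm.dwell(0.3);s=telemetry.read_state();print(loc(s["tool_pos"]),np.array(s["ft_force"]))
arm.move_straight(T(-140,34,28),v=60); arm.move_straight(T(-160,34,250),v=200)
cal=eyes.calibration("wrist"); im=eyes.snapshot("wrist")
for q in ("offcut","stored_offcut","coach_bolt"):
  for d in models.recognise("wrist",q)[:3]: print(q,round(d["confidence"],2),loc(cw(cal,d["at"])))
print("w1 stored/bolt",loc([483.5,415.8,42]),loc([608,266.8,14]))
overlay(im,cal,O,YAW,(*T(-45,34,0)[:2],YAW),(140,0,480,230),2.3,"pics/o4.png")
```

```text
True 29.7167 [-101.5   34.    27.4] [-0.5  0.  -0.4]
[-101.8   33.9   27.1] [-1.3  0.6  0.5]
offcut 0.8 [-153.3  180.9   46.1]
offcut 0.56 [-40.8  31.4  41.5]
stored_offcut 0.94 [-48.  101.4  39.8]
stored_offcut 0.69 [ 9.  31.3 55.3]
stored_offcut 0.26 [-48.6  34.6  46.9]
coach_bolt 0.57 [-43.6 -98.8  16.8]
w1 stored/bolt [-47.8  97.6  42. ] [-44.1 -96.5  14. ]
```

View pics/o4.png

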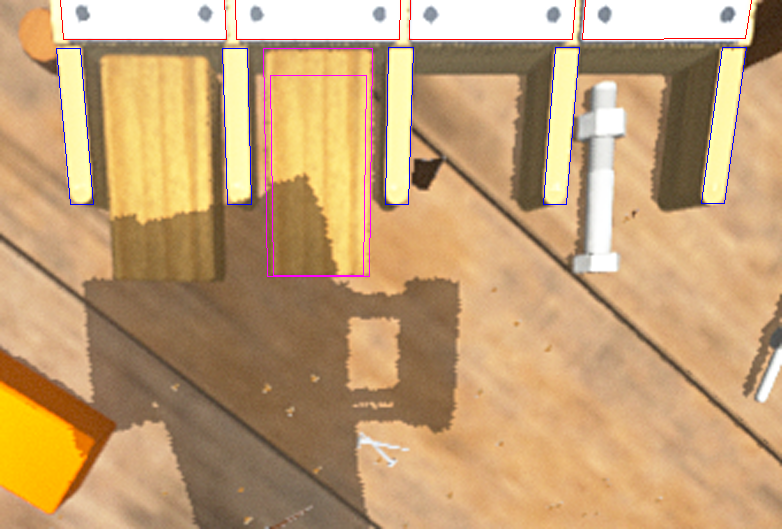

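Both pushes stopped at the same place (x = -101.4 and -101.5). The block lies on the home outline and the stored items are unmoved, so I'm handing in.

Run:
```python
from h import *
print(telemetry.read_state()["time"], workorder.close_job())
```

```text
the job is handed in; nothing more can be done
32.275 None
```

The job is done and handed in at about 32 s of the 69 s limit; no verdict was reported.

- **Counting:** The tall post is at the right end. I touched the rail behind gaps 1, 2 and 3 (rails d, c, b) in that order, each contact sensed at a tip height of about 58.6 mm. I did not touch the fourth (rail a).
- **Pushing:** I slid the timber offcut sideways between loosely set fingers, then pushed it lengthwise into the third gap from behind, never lifting it.
- **Checks on the offcut:** Two separate pushes stopped against a firm contact at the same place, x = -101.4 and -101.5 mm. The final picture shows the block on the "home" outline, within roughly a millimetre.
- **Checks on the rest:** The stored offcut and bolt were found within about 4 mm of where they started, which is the network's own accuracy. They look undisturbed in the picture, and I kept clear of the orange block.
- **Disagreements:**
  - The network's final reading of the offcut was x = -40.8, y = 31.4 mm, against the -45, 34 expected. That is about its own accuracy, and the earlier reading was -44.9, 32.4.
  - The push stop is about 2 mm short of my estimate from the pad width. I put this down to uncertainty in the rack position and finger width.

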